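# Set the herb slicer's thickness lever to the middle notch

### The arm

A 6-joint arm with a two-finger parallel gripper is mounted at the origin on the work surface. World frame = base frame: x ahead of the robot, y to its left, z up, the work surface at z = 0. Lengths are in m, angles in rad, forces in N, time in s.
With the tool pointing down it reaches from about 0.425 to 0.95 m from the base axis. Payload 14.7 kg.
Tool frame: the origin (TCP) lies midway between the tips of the shut fingers; the grasp point (between the pads) lies 19 mm behind it (arm.pinch_z is the distance from the TCP to the grasp point, in m); z points along the fingers, y is the line along which they close (so a half turn about z gives the same grasp; the last joint's range is limited). The gripper opens to 85 mm and grips with 20 to 120 N. Pads are 22 mm wide; open, the fingers measure 114 mm over their backs; the gripper's body (76 mm by 85 mm) begins 54 mm behind the grasp point. The pads swing forward as they close: fully open they stand 13 mm farther back than shut.
Start: joints at [-1.336, 0.48, 1.596, -0, 1.065, -0.047], TCP at [0.181, -0.624, 0.231] pointing down, gripper open.
Joint ranges: [-2.75, 2.75], [-0.82, 2.05], [0.23, 2.67], [-1.56, 4.7], [0.09, 2.69], [-2.92, 2.92]. Speed limits (rad/s): [1.89, 1.89, 2.39, 3.01, 3.01, 3.01].

### API

Orientations are given as a rotation vector (axis times angle).
In Python, from plant import arm gives the robot as it stands. The module is installed in compiled form; this text tells all that it offers.
- The arm moves only by the tool carry_out, never from a script. Its argument "deltas" is a list that holds one entry, the list of rows, each a list of 7 numbers: the shift along the tool's x, y, z scaled (see below), then the turn, a rotation vector about the tool's x, y, z scaled (see below), then the opening, from -1 (shut) to 1 (fully open). In form: [[[x, y, z, wx, wy, wz, jaw], ...]]. A call has exactly 8 rows; each row is the pose to reach, as a shift and turn from the pose commanded when the call began, along the tool's axes at that moment, turning the shorter way round; what a row does not reach only later rows make up. The controller multiplies each number of a shift by 150 mm and each number of a turn by pi rad. A row lasts 1/12 s, in which the tool goes at most 41.7 mm and 7.16 degrees, less where a joint would pass 70% of its speed; a pose out of reach is approached as far as the arm can. A call with a number of a shift or a turn outside -1 to 1 is refused whole. A call with a gripper value outside its range is refused whole. The fingers move at their own pace and stop on an object; "squeeze" is the grip in N (left out, the last holds). Time passes only in rows, so rows that repeat a pose let the fingers close, or fill a call up. It gives the time, the measured TCP pose, the force, the opening and the grip force at its end, in the units of the state.
- arm.read_state(): the state, without advancing time (a new reading comes with each control period).
- arm.read_camera(name): name is "scene" or "top" or "wrist"; returns (picture, depth): 384x512x3 uint8, red, green, blue; 384x512 float32, m along the optical axis (not along the pixel's ray), 0 where there is no reading.
- arm.camera_params(name): a dict with "vertical_fov" (degrees; the focal length in pixels is half the picture's height over the tangent of half this angle, whatever the lens; pixels are square), "cx", "cy" (the principal point, pixels), "R" (3x3) and "t" (3): a world point X has camera coordinates R X + t; the wrist camera has in their place "hand_eye" (4x4, takes a point from camera to tool coordinates, whose origin is the TCP and whose axes are the flange's). Camera axes: x right, y down, z forward; pixel columns grow to the right and rows downward; lengths in m; the calibration is good to about 2 mm. A picture is of the moment at which its call begins: read the wrist's pose just before it. camera_params takes no time and is no camera call.
- arm.finish_job(): hands the job in; it is judged then, once.
The state is a dict: "time_s": time; "joint_pos": joint angles; "qvel": joint speeds; "tau": joint torques, N m; "tcp_pos": TCP position; "tcp_rot": TCP orientation; "wrist_force": force on the tool from outside, world axes, zero at the start; "torque": the same for the moment, N m; "opening": finger opening in m; "grip_force": force on a finger pad.
Only numpy, scipy, OpenCV 4.12 (cv2) and the standard library are available. Lean on these libraries where they do the work, as an engineer would, in place of code of your own. Each camera call takes 0.05 s, during which the arm holds its last target. There are 200 camera calls.

### The job

Set the herb slicer's thickness lever for medium slices: press the lever's saddle down to free it from the comb, swing it out of the wide parking bay and past the first narrow notch, and let it rise fully into the second of the three narrow notches. Do not force the lever against the comb, leave the things around the slicer undisturbed, and let go of the lever.

Things in the scene. Friction and masses are not known exactly. Their poses are not given: they have to be found in the camera images.
- slicer: Bench herb slicer, fixed: white housing with flat white deck, 270 x 360 mm, deck top 92 mm above the counter; at its own +y end a cutter head with hopper, 265 mm high (own x -15 to 130, y 185 to 305 mm). Origin: on the lever's vertical hinge axis at counter height, z up. At yaw 0 its front, where the saddle is, faces -x (the robot).
- lever_swing (a joint): Lever angle q about the vertical axis, rad, -0.78 to 0.68. At 0 it points along the slicer's own -x; growing q swings it towards own -y (robot's right): saddle at (-0.165 cos q, -0.165 sin q) m in the slicer's frame. Starts in the wide bay of the comb (-0.78 to about -0.25). Stays where it is left; takes 1 to 3 N at the saddle.
- lever_press (a joint): Dip of the lever's arm, rad: 0 fully up (in a notch or the bay), 0.085 at the bottom stop (saddle 14 mm lower). A spring lifts it: about 6.5 N at the saddle starts it, 10.5 N reaches the stop. The comb blocks sideways motion until it is dipped beyond 0.05 (8 mm). Let up on a land it rests there at about 0.045, can slide along, and springs up to 0 on reaching a notch.
- saddle (a point): Centre of the saddle's floor, top side: black plate at the lever's free end, 66 mm along the lever, 50 mm clear between two upright cheeks 4 mm thick and 22 mm high, left and right; open towards the hinge and outwards. With the lever up the floor is 130 mm above the counter. Its x axis points along the lever to the hinge.
- comb (a point): Nominal place of the second (middle) notch, 100 mm from the axis at q = 0.28, 141 mm above the counter. Dark steel comb over the arm: arc of rail 115 to 123 mm from the axis, top 150 mm high, teeth pointing inwards, solid lands between the notches.
- bay (a point): Middle of the comb's wide parking bay, nominally at q = -0.5, 100 mm from the axis. From here, as q grows: a land, the first narrow notch (nominally q = 0.00), a land, the second (0.28), a land, the third (0.56). The comb is clamped by hand, turned as a whole up to 0.07 rad either way, so a notch must be felt for; it leaves the lever 0.02 rad of play each side.
- mortar: Bystander: white ceramic bowl, 96 mm wide, 75 mm high, loose on the counter; origin at the centre of its underside. Leave alone.
- jar: Bystander: amber glass jar with a black lid, 64 mm wide, 95 mm high, loose on the counter; origin at the centre of its underside. Leave alone.
- weight: Bystander: brass balance weight with a knob, 48 mm wide, 62 mm high, loose on the counter; origin at the centre of its underside. Leave alone.

How it is judged:
By the outcome, as a careful person would: the job done as asked, in the order asked, and still so for the second after the job is handed in, with the robot touching nothing.
It also fails if it takes over 64 s, if anything falls off the work surface, if the arm or the gripper's body presses on something with over 40 N, if the wrist force passes 120 N, or if a joint passes its speed limit or range.

## Working session

There is one attempt and no reset: what is moved stays moved. The work goes in short steps, Python scripts to look and compute and a tool call to move; the robot and the scene stay as the last step left them, time stands still between calls to the robot, and variables do not carry over. Pictures are saved under pics/ and viewed, at most 10 in all, crops included, and the job is handed in when it is done.

Besides the shell and the picture viewer there is one more tool, called after "Emit:" as name(argument=value, ...), one argument or row to a line, values as JSON. carry_out: Moves the arm, as the interface text tells. Its arguments: {"type":"object","properties":{"deltas":{"type":"array","items":{"type":"array","items":{"type":"array","items":{"type":"number","minimum":-1,"maximum":1}}}},"squeeze":{"type":"number"}},"required":["deltas"]}

```bash
mkdir -p pics
cat > h.py <<'E'
import numpy as np, cv2
from scipy.spatial.transform import Rotation as R
from plant import arm
def snap(name):
    p,d=arm.read_camera(name); c=arm.camera_params(name)
    f=192/np.tan(np.radians(c['vertical_fov'])/2)
    v,u=np.mgrid[:384,:512]
    P=np.stack([(u-c['cx'])/f*d,(v-c['cy'])/f*d,d],-1)
    return p,d,(P-np.array(c['t']))@np.array(c['R'])   # world points (R^T(X-t))
E
python3 - <<'E'
from h import *
s=arm.read_state(); print({k:np.round(v,3) for k,v in s.items()})
for n in('top','scene'):
    p,d,W=snap(n); np.savez(n,p=p,d=d,W=W); cv2.imwrite(f'pics/{n}.png',cv2.cvtColor(p,cv2.COLOR_RGB2BGR)); print(arm.camera_params(n))
E
```

```text
{'time_s': np.float64(0.0), 'joint_pos': array([-1.336,  0.481,  1.597,  0.   ,  1.065, -0.047]), 'qvel': array([-0.001,  0.002,  0.002,  0.002,  0.   ,  0.001]), 'tau': array([ 4.0000e-03, -9.5064e+01, -4.3018e+01, -0.0000e+00,  1.2000e-02,
        0.0000e+00]), 'tcp_pos': array([ 0.181, -0.624,  0.231]), 'tcp_rot': array([-3.109, -0.441,  0.   ]), 'wrist_force': array([-0.3 ,  0.43, -0.26]), 'torque': array([-0.017,  0.025,  0.028]), 'grip_force': np.float64(0.0), 'opening': np.float64(0.085)}
{'vertical_fov': 47.960197150576505, 'cx': 263.4152193136081, 'cy': 190.92765399030458, 'R': array([[-7.55126467e-03, -9.99970673e-01, -1.27715953e-03],
       [-9.87953182e-01,  7.65792275e-03, -1.54563469e-01],
       [ 1.54568717e-01,  9.46241553e-05, -9.87982036e-01]]), 't': array([-0.05394531,  0.55750067,  1.03431961])}
{'vertical_fov': 49.36253042332119, 'cx': 258.6684309091189, 'cy': 190.83023895928167, 'R': array([[ 0.7406022 ,  0.67146543,  0.02534861],
       [ 0.38561524, -0.39382052, -0.83438977],
       [-0.55028108,  0.62772571, -0.55059165]]), 't': array([-0.38853789, -0.13671291,  1.46932184])}
```

View pics/top.png

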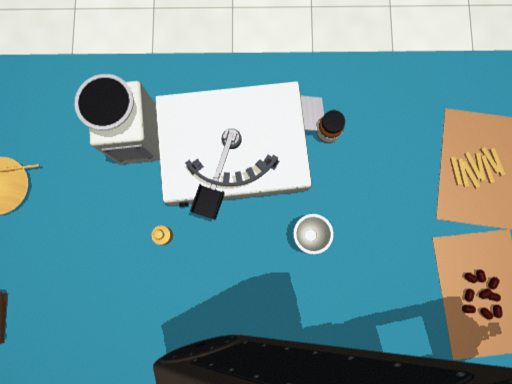

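View pics/scene.png

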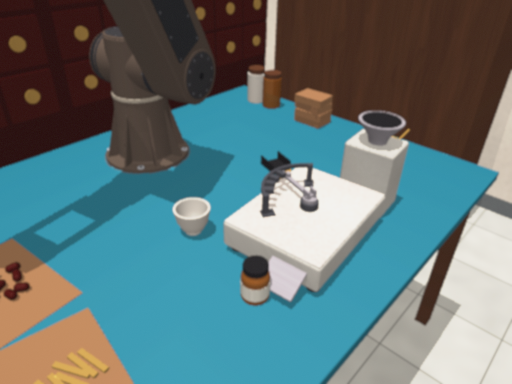

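The top view shows the hinge at about (231,138), the saddle at (207,202) and the comb arc running from (190,165) to (275,160). The weight is at (161,235), the mortar at (313,233) and the jar at (331,125). I'll measure these next.

Run:
```python
from h import *
z=np.load('top.npz');W=z['W'];p=z['p'].astype(int)
def w(u,v): return np.round(W[v,u],3)
for n,uv in dict(hinge=(231,138),sad=(207,202),weight=(161,235),mortar=(313,233),jar=(331,118)).items(): print(n,w(*uv))
Z=W[...,2]
m=(abs(Z-.092)<.006)&(p.min(-1)>150); m[:,:150]=0
(c,s,a)=cv2.minAreaRect(W[m][:,:2].astype(np.float32)); print('deck',c,s,a,np.median(Z[m]))
print(np.round(cv2.boxPoints((c,s,a)),3))
# hinge cap
sub=np.zeros_like(m);sub[125:150,218:244]=1
k=sub&(Z>.12); print('hinge',np.round(W[k].mean(0),3),k.sum(),Z[k].max())
k=sub&(Z>.105); print('hinge',np.round(np.median(W[k],0),3),k.sum())
sub[:]=0;sub[178:224,185:230]=1
k=sub&(Z>.11)&(p.max(-1)<60)
print('saddle',k.sum(),np.percentile(Z[k],[5,25,50,75,95]))
print(cv2.minAreaRect(W[k][:,:2].astype(np.float32)))
big=cv2.resize(cv2.cvtColor(z['p'][75:250,140:345],cv2.COLOR_RGB2BGR),None,fx=3.4,fy=3.4,interpolation=cv2.INTER_CUBIC)
cv2.imwrite('pics/topc.png',big)
```

```text
hinge [0.67  0.017 0.129]
sad [0.519 0.071 0.128]
weight [0.449 0.191 0.058]
mortar [ 0.453 -0.183  0.01 ]
jar [ 0.728 -0.225  0.094]
deck (0.6758774518966675, 0.01816996932029724) (0.26739269495010376, 0.35685205459594727) 5.861573219299316 0.09102674521254729
[[ 0.525  0.182]
 [ 0.561 -0.173]
 [ 0.827 -0.146]
 [ 0.791  0.209]]
hinge [0.67  0.019 0.131] 232 0.14772571580012536
hinge [0.67  0.019 0.126] 329
saddle 716 [0.12670945 0.1286696  0.13004098 0.1321798  0.15164394]
((0.47935476899147034, 0.00913538783788681), (0.21058760583400726, 0.07366757094860077), 56.48270797729492)
```

View pics/topc.png

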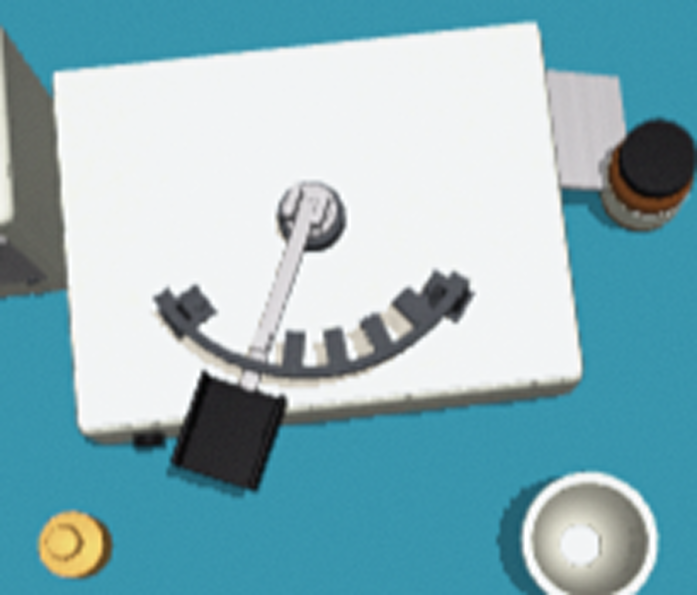

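The crop shows the lever in the wide bay, with teeth and notches to its right, as described. Next I'll refine the lever and comb angles and compute the approach.

Run:
```python
from h import *
z=np.load('top.npz');W=z['W'];Z=W[...,2];p=z['p'].astype(int)
vv,uu=np.mgrid[:384,:512]
k=(abs(Z-.130)<.006)&(p.max(-1)<60)&(abs(uu-207)<30)&(abs(vv-201)<28)
r=cv2.minAreaRect(W[k][:,:2].astype(np.float32)); print('saddle',r,k.sum(),W[k].mean(0))
yaw=np.radians(5.84)
# comb rail circle fit
k=(abs(Z-.150)<.006)&(p.max(-1)<110)&(abs(uu-232)<60)&(vv>145)&(vv<192)
P=W[k][:,:2]
from scipy.optimize import least_squares
H=np.array([.67,.019])
d=np.hypot(*(P-H).T)
print('radii',k.sum(),np.percentile(d,[1,5,50,95,99]))
rail=P[d>.110]
for _ in range(3):
    f=least_squares(lambda h:np.hypot(*(rail-h).T)-.119,H,loss='soft_l1',f_scale=.002); print('centre',f.x,np.std(f.fun))
# own-frame checks: deck mid relative to hinge
for h in (H,f.x): 
    print('deckmid own',R.from_euler('z',-yaw).apply([.6759-h[0],.0182-h[1],0])[:2])
    s=np.array(r[0])-h; print('saddle r',np.hypot(*s),'q',np.arctan2(-s[1],-s[0])-yaw)
# polar unwrap of image brightness at z=.15
c=arm.camera_params('top');F=192/np.tan(np.radians(c['vertical_fov'])/2)
h=f.x
for rr in(.100,.104,.108):
    q=np.arange(-.9,.9,.02);X=np.stack([h[0]-rr*np.cos(q+yaw),h[1]-rr*np.sin(q+yaw),q*0+.149],1)@np.array(c['R']).T+c['t']
    u=X[:,0]/X[:,2]*F+c['cx'];v=X[:,1]/X[:,2]*F+c['cy']
    g=cv2.remap(cv2.cvtColor(z['p'],cv2.COLOR_RGB2GRAY),u.astype(np.float32)[None],v.astype(np.float32)[None],cv2.INTER_LINEAR)[0]
    print(rr,' '.join(f'{a:.2f}:{b}' for a,b in zip(q,g)))
```

```text
saddle ((0.5185050368309021, 0.0681716799736023), (0.05465022847056389, 0.06267978250980377), 72.05146026611328) 571 [0.51903957 0.07163486 0.1295192 ]
radii 568 [0.08830443 0.09083834 0.11196521 0.11870632 0.14073372]
centre [0.6755615  0.01886315] 0.005814490894220879
centre [0.6755615  0.01886315] 0.005814490894220879
centre [0.6755615  0.01886315] 0.005814490894220879
deckmid own [ 0.00578798 -0.00139618]
saddle r 0.15927516434470473 q -0.41577588953083694
deckmid own [ 0.00026926 -0.00069415]
saddle r 0.16461489858489048 q -0.40613630639772796
0.1 -0.90:87 -0.88:81 -0.86:72 -0.84:71 -0.82:80 -0.80:82 -0.78:101 -0.76:148 -0.74:214 -0.72:243 -0.70:245 -0.68:244 -0.66:244 -0.64:244 -0.62:244 -0.60:244 -0.58:244 -0.56:244 -0.54:244 -0.52:244 -0.50:245 -0.48:245 -0.46:239 -0.44:229 -0.42:222 -0.40:222 -0.38:222 -0.36:206 -0.34:159 -0.32:177 -0.30:213 -0.28:227 -0.26:210 -0.24:159 -0.22:90 -0.20:86 -0.18:88 -0.16:88 -0.14:87 -0.12:109 -0.10:176 -0.08:248 -0.06:242 -0.04:216 -0.02:213 0.00:214 0.02:177 0.04:122 0.06:89 0.08:87 0.10:88 0.12:87 0.14:98 0.16:155 0.18:211 0.20:220 0.22:203
[... 1237 characters left out ...]
244 -0.64:244 -0.62:245 -0.60:245 -0.58:245 -0.56:244 -0.54:244 -0.52:245 -0.50:244 -0.48:243 -0.46:221 -0.44:178 -0.42:170 -0.40:184 -0.38:182 -0.36:167 -0.34:150 -0.32:203 -0.30:240 -0.28:226 -0.26:212 -0.24:155 -0.22:101 -0.20:86 -0.18:88 -0.16:89 -0.14:92 -0.12:129 -0.10:204 -0.08:248 -0.06:246 -0.04:238 -0.02:209 0.00:202 0.02:194 0.04:112 0.06:88 0.08:87 0.10:88 0.12:88 0.14:106 0.16:178 0.18:238 0.20:232 0.22:210 0.24:205 0.26:204 0.28:198 0.30:156 0.32:104 0.34:88 0.36:88 0.38:88 0.40:88 0.42:97 0.44:186 0.46:231 0.48:213 0.50:199 0.52:204 0.54:208 0.56:193 0.58:134 0.60:74 0.62:83 0.64:87 0.66:90 0.68:89 0.70:89 0.72:89 0.74:86 0.76:75 0.78:56 0.80:54 0.82:55 0.84:58 0.86:59 0.88:70
```

Emit:
carry_out(
  deltas=[
    [[0.1, -0.12, -0.03, 0, 0, 0, -0.67], [0.22, -0.24, -0.03, 0, 0, 0, -0.67], [0.34, -0.36, -0.03, 0, 0, 0, -0.67], [0.45, -0.48, -0.03, 0, 0, 0, -0.67], [0.56, -0.6, -0.03, 0, 0, 0, -0.67], [0.67, -0.72, -0.03, 0, 0, 0, -0.67], [0.77, -0.84, -0.03, 0, 0, 0, -0.67], [0.86, -0.95, -0.03, 0, 0, 0, -0.67]],
  ],
)

```text
time_s: 0.77
tcp_pos: [0.2654, -0.4501, 0.2356]
tcp_rot: [-3.11, -0.441, 0.0]
wrist_force: [-0.1, -0.9, -0.0]
opening: 0.0137
grip_force: 0.0
```

Emit:
carry_out(
  deltas=[
    [[0.1, -0.12, -0.03, 0, 0, 0, -0.67], [0.22, -0.24, -0.03, 0, 0, 0, -0.67], [0.34, -0.36, -0.03, 0, 0, 0, -0.67], [0.45, -0.48, -0.03, 0, 0, 0, -0.67], [0.56, -0.6, -0.03, 0, 0, 0, -0.67], [0.67, -0.72, -0.03, 0, 0, 0, -0.67], [0.77, -0.84, -0.03, 0, 0, 0, -0.67], [0.86, -0.95, -0.03, 0, 0, 0, -0.67]],
  ],
)

```text
time_s: 1.43
tcp_pos: [0.3496, -0.2774, 0.2402]
tcp_rot: [-3.11, -0.441, 0.0]
wrist_force: [0.5, 0.0, 1.3]
opening: 0.014
grip_force: 0.0
```

Emit:
carry_out(
  deltas=[
    [[0.1, -0.12, -0.03, 0, 0, 0, -0.67], [0.22, -0.24, -0.03, 0, 0, 0, -0.67], [0.34, -0.36, -0.03, 0, 0, 0, -0.67], [0.45, -0.48, -0.03, 0, 0, 0, -0.67], [0.56, -0.6, -0.03, 0, 0, 0, -0.67], [0.67, -0.72, -0.03, 0, 0, 0, -0.67], [0.77, -0.84, -0.03, 0, 0, 0, -0.67], [0.86, -0.95, -0.03, 0, 0, 0, -0.67]],
  ],
)

```text
time_s: 2.1
tcp_pos: [0.4339, -0.1047, 0.2447]
tcp_rot: [-3.11, -0.441, 0.0]
wrist_force: [-0.1, -0.3, -0.2]
opening: 0.014
grip_force: 0.0
```

Emit:
carry_out(
  deltas=[
    [[0.1, -0.12, -0.03, 0, 0, 0.04, -0.67], [0.22, -0.24, -0.03, 0, 0, 0.07, -0.67], [0.34, -0.36, -0.03, 0, 0, 0.1, -0.67], [0.45, -0.48, -0.03, 0, 0, 0.13, -0.67], [0.56, -0.6, -0.03, 0, 0, 0.16, -0.67], [0.67, -0.72, -0.03, 0, 0, 0.18, -0.67], [0.77, -0.84, -0.03, 0, 0, 0.187, -0.67], [0.86, -0.95, -0.03, 0, 0, 0.187, -0.67]],
  ],
)

```text
time_s: 2.77
tcp_pos: [0.5182, 0.068, 0.2491]
tcp_rot: [3.105, -0.481, -0.001]
wrist_force: [-0.2, -0.1, -0.0]
opening: 0.014
grip_force: 0.0
```

Run:
```python
from h import *
s=arm.read_state()
p,d=arm.read_camera('wrist');c=arm.camera_params('wrist');F=192/np.tan(np.radians(c['vertical_fov'])/2)
he=np.array(c['hand_eye'])
v,u=np.mgrid[:384,:512]
P=np.stack([(u-c['cx'])/F*d,(v-c['cy'])/F*d,d],-1)@he[:3,:3].T+he[:3,3]
W=R.from_rotvec(s['tcp_rot']).apply(P.reshape(-1,3)).reshape(P.shape)+s['tcp_pos']
k=(d>0)&(abs(W[...,2]-.130)<.005)&(np.hypot(W[...,0]-.518,W[...,1]-.068)<.05)&(p.max(-1)<70)
print(k.sum(),cv2.minAreaRect(W[k][:,:2].astype(np.float32)),np.median(W[k],0))
k2=(d>0)&(W[...,2]>.14)&(W[...,2]<.158)&(np.hypot(W[...,0]-.518,W[...,1]-.068)<.055)&(p.max(-1)<70)
if k2.sum(): 
  T=P[k2]; print('cheek tool y',np.percentile(T[:,1],[1,25,50,75,99]),k2.sum())
print('floor tool xy pct',np.percentile(P[k][:,0],[1,99]),np.percentile(P[k][:,1],[1,99]))
cv2.imwrite('pics/w1.png',cv2.cvtColor(p,cv2.COLOR_RGB2BGR))
```

```text
3287 ((0.5190472602844238, 0.07221795618534088), (0.05022886395454407, 0.06437214463949203), 71.91569519042969) [0.5204982  0.07212685 0.12999738]
cheek tool y [-0.03227332 -0.0299515  -0.02895249  0.02178233  0.0236909 ] 607
floor tool xy pct [-0.03088732  0.03105229] [-0.02909396  0.02059588]
```

View pics/w1.png

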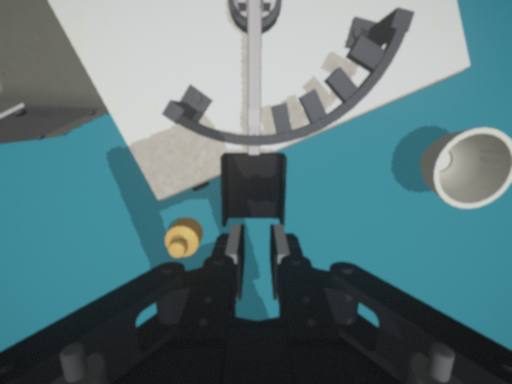

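The wrist view shows the saddle at about (253,187). It lies 4 mm to the tool's -y side, between the two finger tips at (236,240) and (280,240). I'll centre on it and descend.

Emit:
carry_out(
  deltas=[
    [[0.002, -0.027, 0.1, 0, 0, 0.005, -0.67], [0.002, -0.027, 0.22, 0, 0, 0.005, -0.67], [0.002, -0.027, 0.34, 0, 0, 0.005, -0.67], [0.002, -0.027, 0.46, 0, 0, 0.005, -0.67], [0.002, -0.027, 0.57, 0, 0, 0.005, -0.67], [0.002, -0.027, 0.67, 0, 0, 0.005, -0.67], [0.002, -0.027, 0.74, 0, 0, 0.005, -0.67], [0.002, -0.027, 0.74, 0, 0, 0.005, -0.67]],
  ],
)

```text
time_s: 3.48
tcp_pos: [0.5181, 0.0703, 0.1364]
tcp_rot: [3.1, -0.503, -0.005]
wrist_force: [-0.5, -0.3, -0.8]
opening: 0.0142
grip_force: 0.0
```

Emit:
carry_out(
  deltas=[
    [[0, 0, 0.007, 0, 0, 0, -0.67], [0, 0, 0.014, 0, 0, 0, -0.67], [0, 0, 0.02, 0, 0, 0, -0.67], [0, 0, 0.027, 0, 0, 0, -0.67], [0, 0, 0.034, 0, 0, 0, -0.67], [0, 0, 0.04, 0, 0, 0, -0.67], [0, 0, 0.047, 0, 0, 0, -0.67], [0, 0, 0.047, 0, 0, 0, -0.67]],
  ],
)

```text
time_s: 4.15
tcp_pos: [0.5194, 0.0704, 0.1312]
tcp_rot: [3.101, -0.503, -0.0]
wrist_force: [-0.2, -0.8, 0.5]
opening: 0.0142
grip_force: 0.0
```

Emit:
carry_out(
  deltas=[
    [[0, 0, 0.007, 0, 0, 0, -0.67], [0, 0, 0.014, 0, 0, 0, -0.67], [0, 0, 0.02, 0, 0, 0, -0.67], [0, 0, 0.027, 0, 0, 0, -0.67], [0, 0, 0.027, 0, 0, 0, -0.67], [0, 0, 0.027, 0, 0, 0, -0.67], [0, 0, 0.027, 0, 0, 0, -0.67], [0, 0, 0.027, 0, 0, 0, -0.67]],
  ],
)

```text
time_s: 4.82
tcp_pos: [0.5194, 0.0704, 0.1275]
tcp_rot: [-3.101, 0.503, -0.0]
wrist_force: [-2.3, -0.6, 8.5]
opening: 0.0141
grip_force: 4.0
```

Emit:
carry_out(
  deltas=[
    [[0, 0, 0.007, 0, 0, 0, -0.67], [0, 0, 0.014, 0, 0, 0, -0.67], [0, 0, 0.02, 0, 0, 0, -0.67], [0, 0, 0.027, 0, 0, 0, -0.67], [0, 0, 0.034, 0, 0, 0, -0.67], [0, 0, 0.034, 0, 0, 0, -0.67], [0, 0, 0.034, 0, 0, 0, -0.67], [0, 0, 0.034, 0, 0, 0, -0.67]],
  ],
)

```text
time_s: 5.48
tcp_pos: [0.5195, 0.0705, 0.1224]
tcp_rot: [-3.101, 0.503, -0.0]
wrist_force: [-2.4, -0.4, 7.9]
opening: 0.0139
grip_force: 4.7
```

```bash
cat >> h.py <<'E'
yaw=np.radians(5.84);H=np.array([.6757,.0185])
def look(name=None):
    "wrist camera: saddle floor pose in world; lever q, height"
    s=arm.read_state();p,d=arm.read_camera('wrist');c=arm.camera_params('wrist');F=192/np.tan(np.radians(c['vertical_fov'])/2)
    he=np.array(c['hand_eye']);v,u=np.mgrid[:384,:512]
    P=np.stack([(u-c['cx'])/F*d,(v-c['cy'])/F*d,d],-1)@he[:3,:3].T+he[:3,3]
    W=R.from_rotvec(s['tcp_rot']).apply(P.reshape(-1,3)).reshape(P.shape)+s['tcp_pos']
    if name: cv2.imwrite(name,cv2.cvtColor(p,cv2.COLOR_RGB2BGR))
    return s,p,d,P,W
E
python3 - <<'E'
from h import *
s,p,d,P,W=look('pics/w2.png')
print(np.round(s['wrist_force'],2),s['tcp_pos'])
# floor points ahead of fingers, tool y in +-18mm, tool x 14..30mm
k=(d>0)&(abs(P[...,1])<.02)&(P[...,0]>.014)&(P[...,0]<.03)
print('ahead of fingers z',k.sum(),np.percentile(W[k][:,2],[5,25,50,75,95]))
E
```

```text
[-2.43 -0.4   7.95] [0.51946445 0.07046118 0.12243971]
ahead of fingers z 13100 [0.12265548 0.19413556 0.20834006 0.21908213 0.22371711]
```

View pics/w2.png

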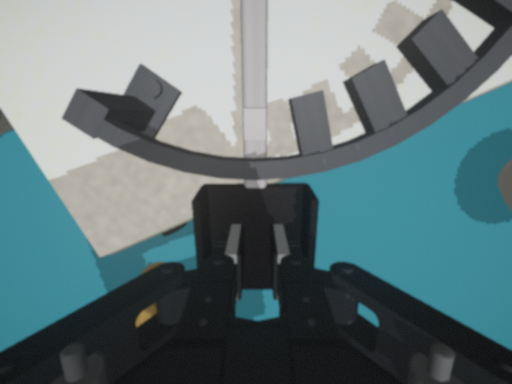

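The fingers sit inside the saddle, with tips at (235,232) and (280,232) and the floor visible at (255,210). I'll measure the dip there.

```bash
cat >> h.py <<'E'
def rep():
    s,p,d,P,W=look()
    print('t',round(s['time_s'],2),'tcp',np.round(s['tcp_pos'],4),'F',np.round(s['wrist_force'],1))
    w=W[195:222,225:285].reshape(-1,3); print('floor z',np.round(np.percentile(w[:,2],[10,50,90]),4))
    # cheek tops: dark points with z 0.13..0.156 either side
    T=P[190:215,180:335].reshape(-1,3);wz=W[190:215,180:335,2].ravel()
    for sg in(-1,1):
        m=(wz>.128)&(wz<.16)&(T[:,1]*sg>.015)&(T[:,1]*sg<.045)
        print('cheek',sg,m.sum(),np.round(np.percentile(T[m,1],[5,50,95]),4) if m.sum() else '')
    x=R.from_rotvec(s['tcp_rot']).apply([1,0,0]);e=H-s['tcp_pos'][:2]
    print('tool q',round(np.arctan2(x[1],x[0])-yaw,4),'pos q',round(np.arctan2(e[1],e[0])-yaw,4),'r',round(np.hypot(*e),4))
E
python3 -c "from h import *;rep()"
```

```text
t 5.53 tcp [0.5195 0.0705 0.1224] F [-1.9 -0.5  8.3]
floor z [0.1221 0.1229 0.1237]
cheek -1 342 [-0.0299 -0.027  -0.0264]
cheek 1 336 [0.0234 0.024  0.0268]
tool q -0.4233 pos q -0.4232 r 0.1646
```

Emit:
carry_out(
  deltas=[
    [[0, 0, 0.007, 0, 0, 0, -0.67], [0, 0, 0.014, 0, 0, 0, -0.67], [0, 0, 0.02, 0, 0, 0, -0.67], [0, 0, 0.027, 0, 0, 0, -0.67], [0, 0, 0.027, 0, 0, 0, -0.67], [0, 0, 0.027, 0, 0, 0, -0.67], [0, 0, 0.027, 0, 0, 0, -0.67], [0, 0, 0.027, 0, 0, 0, -0.67]],
  ],
)

```text
time_s: 6.25
tcp_pos: [0.5196, 0.0705, 0.1185]
tcp_rot: [-3.101, 0.503, -0.001]
wrist_force: [-3.9, 0.7, 10.4]
opening: 0.0142
grip_force: 5.3
```

```bash
python3 -c "from h import *;rep()"
```

```text
t 6.25 tcp [0.5196 0.0705 0.1185] F [-3.9  0.7 10.4]
floor z [0.1184 0.1193 0.1202]
cheek -1 301 [-0.0299 -0.0272 -0.0264]
cheek 1 298 [0.0234 0.0243 0.0269]
tool q -0.4233 pos q -0.4232 r 0.1646
```

Emit:
carry_out(
  deltas=[
    [[0.0004, 0.031, 0, 0, 0, -0.009, -0.67], [0.0017, 0.061, 0, 0, 0, -0.018, -0.67], [0.004, 0.092, 0, 0, 0, -0.027, -0.67], [0.007, 0.123, 0, 0, 0, -0.036, -0.67], [0.011, 0.153, 0, 0, 0, -0.045, -0.67], [0.016, 0.184, 0, 0, 0, -0.054, -0.67], [0.021, 0.215, 0, 0, 0, -0.063, -0.67], [0.028, 0.245, 0, 0, 0, -0.072, -0.67]],
  ],
)

```text
time_s: 6.97
tcp_pos: [0.5122, 0.0341, 0.1186]
tcp_rot: [-3.138, 0.147, -0.002]
wrist_force: [-1.9, 0.6, 10.4]
opening: 0.0141
grip_force: 5.2
```

```bash
python3 -c "from h import *;rep()"
```

```text
t 6.97 tcp [0.5122 0.0341 0.1186] F [-1.9  0.6 10.4]
floor z [0.1185 0.1194 0.1203]
cheek -1 299 [-0.0299 -0.0273 -0.0264]
cheek 1 298 [0.0234 0.0243 0.0269]
tool q -0.1957 pos q -0.1971 r 0.1642
```

Emit:
carry_out(
  deltas=[
    [[0.0004, 0.03, 0, 0, 0, -0.0088, -0.67], [0.0017, 0.06, 0, 0, 0, -0.0175, -0.67], [0.004, 0.09, 0, 0, 0, -0.0263, -0.67], [0.007, 0.12, 0, 0, 0, -0.035, -0.67], [0.0105, 0.15, 0, 0, 0, -0.0438, -0.67], [0.015, 0.18, 0, 0, 0, -0.0525, -0.67], [0.0205, 0.21, 0, 0, 0, -0.0613, -0.67], [0.0265, 0.239, 0, 0, 0, -0.07, -0.67]],
  ],
)

```text
time_s: 7.68
tcp_pos: [0.5132, -0.0021, 0.1187]
tcp_rot: [3.135, 0.198, 0.003]
wrist_force: [-0.1, 1.7, 9.7]
opening: 0.0139
grip_force: 5.2
```

Emit:
carry_out(
  deltas=[
    [[0.0004, 0.03, 0, 0, 0, -0.0088, -0.67], [0.0017, 0.06, 0, 0, 0, -0.0175, -0.67], [0.004, 0.09, 0, 0, 0, -0.0263, -0.67], [0.007, 0.12, 0, 0, 0, -0.035, -0.67], [0.0105, 0.15, 0, 0, 0, -0.0438, -0.67], [0.015, 0.18, 0, 0, 0, -0.0525, -0.67], [0.0205, 0.21, 0, 0, 0, -0.0613, -0.67], [0.0265, 0.239, 0, 0, 0, -0.07, -0.67]],
  ],
)

```text
time_s: 8.35
tcp_pos: [0.522, -0.0372, 0.1188]
tcp_rot: [3.094, 0.541, 0.004]
wrist_force: [1.2, 1.5, 9.5]
opening: 0.0141
grip_force: 5.1
```

Run:
```python
from h import *
rep()
s,p,d,P,W=look('pics/w3.png')
```

```text
t 8.35 tcp [ 0.522  -0.0372  0.1188] F [1.2 1.5 9.5]
floor z [0.1187 0.1196 0.1205]
cheek -1 306 [-0.0298 -0.0272 -0.0263]
cheek 1 306 [0.0235 0.0244 0.027 ]
tool q 0.244 pos q 0.2455 r 0.1635
```

View pics/w3.png

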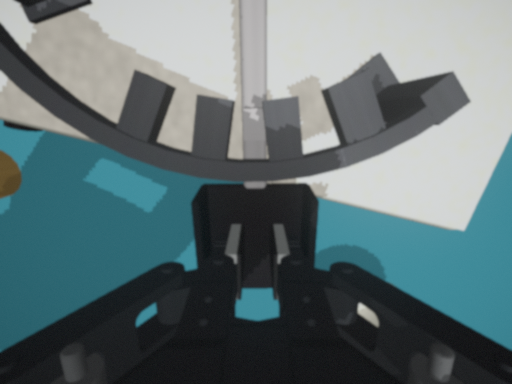

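The arm at (255,125) is in the second notch gap, between the lands at (213,125) and (283,125). It sits slightly right of the gap's middle, so I'll quantify that.

```bash
cat >> h.py <<'E'
def comb():
    s,p,d,P,W=look()
    e=H-W[...,:2];q=np.arctan2(e[...,1],e[...,0])-yaw;r=np.hypot(e[...,0],e[...,1]);Z=W[...,2]
    m=(d>0)&(Z>.142)&(Z<.155)&(r>.096)&(r<.112)
    h,b=np.histogram(q[m],np.arange(-.2,.6,.01)); print('comb',' '.join(f'{x:.2f}:{n}' for x,n in zip(b,h)))
    m=(d>0)&(Z>.108)&(Z<.139)&(r>.06)&(r<.112)&(abs(q-.24)<.12)
    for lo in(.06,.07,.08,.09,.1):
        k=m&(r>lo)&(r<lo+.01); print('arm',lo,k.sum(),np.round(np.percentile(q[k],[5,50,95]),3) if k.sum() else '',np.round(np.median(Z[k]),3))
E
python3 -c "from h import *;comb()"
```

```text
comb -0.20:104 -0.19:119 -0.18:112 -0.17:113 -0.16:110 -0.15:232 -0.14:8 -0.13:0 -0.12:0 -0.11:0 -0.10:0 -0.09:0 -0.08:0 -0.07:0 -0.06:0 -0.05:0 -0.04:0 -0.03:0 -0.02:0 -0.01:15 0.00:85 0.01:101 0.02:114 0.03:104 0.04:108 0.05:103 0.06:108 0.07:106 0.08:106 0.09:107 0.10:108 0.11:100 0.12:110 0.13:110 0.14:1 0.15:0 0.16:0 0.17:0 0.18:0 0.19:0 0.20:0 0.21:0 0.22:0 0.23:0 0.24:0 0.25:0 0.26:0 0.27:6 0.28:82 0.29:103 0.30:110 0.31:105 0.32:105 0.33:106 0.34:104 0.35:106 0.36:106 0.37:106 0.38:103 0.39:107 0.40:109 0.41:83 0.42:1 0.43:0 0.44:0 0.45:0 0.46:0 0.47:0 0.48:0 0.49:0 0.50:0 0.51:0 0.52:0 0.53:0 0.54:0 0.55:3 0.56:120 0.57:151 0.58:109
arm 0.06 667 [0.138 0.218 0.3  ] 0.125
arm 0.07 616 [0.153 0.225 0.294] 0.124
arm 0.08 565 [0.165 0.227 0.289] 0.124
arm 0.09 509 [0.171 0.225 0.272] 0.133
arm 0.1 488 [0.178 0.231 0.279] 0.132
```

Emit:
carry_out(
  deltas=[
    [[0, -0.007, 0, 0, 0, 0.002, -0.67], [0, -0.014, 0, 0, 0, 0.004, -0.67], [0, -0.021, 0, 0, 0, 0.006, -0.67], [0, -0.021, 0, 0, 0, 0.006, -0.67], [0, -0.021, 0, 0, 0, 0.006, -0.67], [0, -0.021, 0, 0, 0, 0.006, -0.67], [0, -0.021, 0, 0, 0, 0.006, -0.67], [0, -0.021, 0, 0, 0, 0.006, -0.67]],
  ],
)

```text
time_s: 9.17
tcp_pos: [0.5208, -0.034, 0.1188]
tcp_rot: [3.099, 0.509, 0.004]
wrist_force: [0.8, 1.4, 10.8]
opening: 0.014
grip_force: 5.1
```

```bash
python3 -c "from h import *;rep();comb()"
```

```text
t 9.17 tcp [ 0.5208 -0.034   0.1188] F [ 0.8  1.4 10.8]
floor z [0.1187 0.1196 0.1205]
cheek -1 305 [-0.0297 -0.0271 -0.0263]
cheek 1 306 [0.0235 0.0243 0.0269]
tool q 0.2238 pos q 0.2249 r 0.1635
comb -0.20:101 -0.19:124 -0.18:105 -0.17:117 -0.16:111 -0.15:225 -0.14:4 -0.13:0 -0.12:0 -0.11:0 -0.10:0 -0.09:0 -0.08:0 -0.07:0 -0.06:0 -0.05:0 -0.04:0 -0.03:0 -0.02:0 -0.01:16 0.00:83 0.01:109 0.02:103 0.03:106 0.04:106 0.05:106 0.06:110 0.07:100 0.08:108 0.09:111 0.10:101 0.11:104 0.12:112 0.13:93 0.14:0 0.15:0 0.16:0 0.17:0 0.18:0 0.19:0 0.20:0 0.21:0 0.22:0 0.23:0 0.24:0 0.25:0 0.26:0 0.27:9 0.28:84 0.29:107 0.30:106 0.31:108 0.32:105 0.33:107 0.34:105 0.35:100 0.36:109 0.37:100 0.38:113 0.39:108 0.40:109 0.41:82 0.42:2 0.43:0 0.44:0 0.45:0 0.46:0 0.47:0 0.48:0 0.49:0 0.50:0 0.51:0 0.52:0 0.53:0 0.54:0 0.55:7 0.56:128 0.57:153 0.58:101
arm 0.06 626 [0.129 0.204 0.28 ] 0.125
arm 0.07 624 [0.13  0.201 0.273] 0.124
arm 0.08 591 [0.141 0.207 0.269] 0.124
arm 0.09 581 [0.15  0.21  0.268] 0.133
arm 0.1 511 [0.154 0.211 0.265] 0.132
```

Lever and notch centres now agree at about 0.208, so I'll let it rise slowly by 7 mm.

Emit:
carry_out(
  deltas=[
    [[0, 0, -0.006, 0, 0, 0, -0.67], [0, 0, -0.012, 0, 0, 0, -0.67], [0, 0, -0.018, 0, 0, 0, -0.67], [0, 0, -0.024, 0, 0, 0, -0.67], [0, 0, -0.03, 0, 0, 0, -0.67], [0, 0, -0.036, 0, 0, 0, -0.67], [0, 0, -0.042, 0, 0, 0, -0.67], [0, 0, -0.047, 0, 0, 0, -0.67]],
  ],
)

```text
time_s: 9.93
tcp_pos: [0.5207, -0.034, 0.1257]
tcp_rot: [3.1, 0.509, 0.003]
wrist_force: [1.5, 0.2, 7.8]
opening: 0.0141
grip_force: 4.1
```

```bash
python3 -c "from h import *;rep()"
```

```text
t 9.93 tcp [ 0.5207 -0.034   0.1257] F [1.5 0.2 7.8]
floor z [0.1252 0.1259 0.1267]
cheek -1 378 [-0.0296 -0.0267 -0.0262]
cheek 1 367 [0.0235 0.024  0.0269]
tool q 0.2238 pos q 0.2246 r 0.1636
```

The dip is now about 4 mm, above the land's rest height, so the lever is inside the notch. I'll finish the rise.

Emit:
carry_out(
  deltas=[
    [[0, 0, -0.006, 0, 0, 0, -0.67], [0, 0, -0.012, 0, 0, 0, -0.67], [0, 0, -0.018, 0, 0, 0, -0.67], [0, 0, -0.024, 0, 0, 0, -0.67], [0, 0, -0.03, 0, 0, 0, -0.67], [0, 0, -0.036, 0, 0, 0, -0.67], [0, 0, -0.042, 0, 0, 0, -0.67], [0, 0, -0.047, 0, 0, 0, -0.67]],
  ],
)

```text
time_s: 10.65
tcp_pos: [0.5195, -0.0339, 0.1321]
tcp_rot: [-3.1, -0.509, 0.001]
wrist_force: [-0.8, 0.1, -0.6]
opening: 0.0143
grip_force: 0.0
```

```bash
python3 -c "from h import *;rep();comb()"
```

```text
t 10.65 tcp [ 0.5195 -0.0339  0.1321] F [-0.8  0.1 -0.6]
floor z [0.1293 0.13   0.1308]
cheek -1 898 [-0.0288 -0.0249 -0.0161]
cheek 1 812 [0.0158 0.0238 0.027 ]
tool q 0.2238 pos q 0.2218 r 0.1648
comb -0.20:98 -0.19:88 -0.18:90 -0.17:86 -0.16:97 -0.15:162 -0.14:3 -0.13:0 -0.12:0 -0.11:0 -0.10:0 -0.09:0 -0.08:0 -0.07:0 -0.06:0 -0.05:0 -0.04:0 -0.03:0 -0.02:0 -0.01:12 0.00:66 0.01:85 0.02:90 0.03:86 0.04:84 0.05:87 0.06:82 0.07:87 0.08:91 0.09:82 0.10:86 0.11:91 0.12:84 0.13:74 0.14:0 0.15:1 0.16:0 0.17:0 0.18:0 0.19:0 0.20:0 0.21:0 0.22:0 0.23:0 0.24:0 0.25:0 0.26:0 0.27:9 0.28:67 0.29:88 0.30:86 0.31:84 0.32:85 0.33:89 0.34:80 0.35:91 0.36:84 0.37:86 0.38:80 0.39:97 0.40:78 0.41:70 0.42:4 0.43:0 0.44:0 0.45:0 0.46:0 0.47:0 0.48:0 0.49:0 0.50:0 0.51:0 0.52:0 0.53:0 0.54:0 0.55:7 0.56:98 0.57:120 0.58:87
arm 0.06 539 [0.129 0.203 0.278] 0.13
arm 0.07 539 [0.132 0.2   0.27 ] 0.13
arm 0.08 524 [0.141 0.202 0.266] 0.13
arm 0.09 164 [0.142 0.208 0.269] 0.13
arm 0.1 205 [0.154 0.21  0.264] 0.13
```

The floor is at 0.130 m, so the lever is fully up, and the contact force is gone. I'll withdraw straight up.

Emit:
carry_out(
  deltas=[
    [[0, 0, -0.03, 0, 0, 0, -0.67], [0, 0, -0.08, 0, 0, 0, -0.67], [0, 0, -0.16, 0, 0, 0, -0.67], [0, 0, -0.28, 0, 0, 0, -0.67], [0, 0, -0.42, 0, 0, 0, -0.67], [0, 0, -0.56, 0, 0, 0, -0.67], [0, 0, -0.66, 0, 0, 0, -0.67], [0, 0, -0.7, 0, 0, 0, -0.67]],
  ],
)

```text
time_s: 11.42
tcp_pos: [0.5207, -0.0341, 0.2399]
tcp_rot: [3.099, 0.509, 0.005]
wrist_force: [0.8, -0.0, 0.3]
opening: 0.0139
grip_force: 0.0
```

Run:
```python
from h import *
comb()
s,p,d,P,W=look('pics/w4.png')
m=(d>0)&(p.max(-1)<70)&(np.hypot(W[...,0]-.519,W[...,1]+.034)<.03)&(abs(W[...,2]-.13)<.02)
print('saddle z',np.median(W[m],0), s['tcp_pos'],s['wrist_force'])
```

```text
comb -0.20:25 -0.19:27 -0.18:26 -0.17:26 -0.16:29 -0.15:29 -0.14:0 -0.13:0 -0.12:0 -0.11:0 -0.10:0 -0.09:0 -0.08:0 -0.07:0 -0.06:0 -0.05:0 -0.04:0 -0.03:0 -0.02:0 -0.01:4 0.00:23 0.01:25 0.02:26 0.03:25 0.04:28 0.05:24 0.06:26 0.07:25 0.08:23 0.09:30 0.10:23 0.11:26 0.12:26 0.13:13 0.14:0 0.15:0 0.16:0 0.17:0 0.18:0 0.19:0 0.20:0 0.21:0 0.22:0 0.23:0 0.24:0 0.25:0 0.26:0 0.27:2 0.28:21 0.29:24 0.30:27 0.31:25 0.32:24 0.33:27 0.34:25 0.35:26 0.36:27 0.37:24 0.38:25 0.39:26 0.40:24 0.41:19 0.42:0 0.43:0 0.44:0 0.45:0 0.46:0 0.47:0 0.48:0 0.49:0 0.50:0 0.51:0 0.52:0 0.53:0 0.54:0 0.55:2 0.56:18 0.57:29 0.58:28
arm 0.06 163 [0.13  0.202 0.278] 0.13
arm 0.07 166 [0.129 0.203 0.271] 0.13
arm 0.08 177 [0.137 0.205 0.266] 0.13
arm 0.09 69 [0.14  0.198 0.264] 0.13
arm 0.1 74 [0.16  0.21  0.261] 0.13
saddle z [ 0.51969116 -0.03328478  0.13006757] [ 0.52077062 -0.03407463  0.23983237] [0.9637676  0.29700798 1.1859645 ]
```

View pics/w4.png

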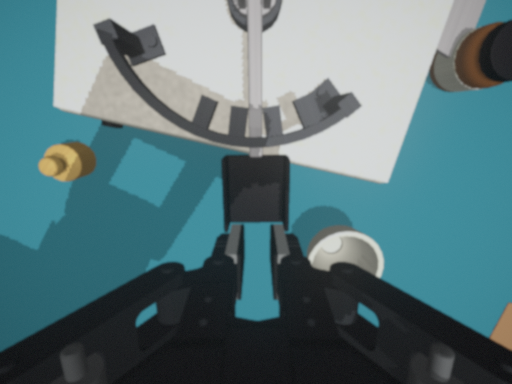

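The arm at (255,122) stands between the second and third lands, (238,122) and (272,122), which is the second notch. The saddle is fully up, the gripper is clear, and the mortar, weight and jar are upright.

```bash
python3 -c "from plant import arm;print(arm.finish_job())"
```

```text
the job is handed in; nothing more can be done
None
```

The lever is fully risen in the second narrow notch (q about 0.21), the gripper is clear of it, nothing around the slicer was touched, and the job was handed in at about 11.5 s.

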